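# Clamp a blank in the drilling jig with the cam handle

### The job

Slide the aluminium blank along its channel in the drilling jig until it is fully home against the end stop. Then swing the clamp handle round: it climbs a cam and, past the crest, drops into the low notch, so that the toe holds the blank down. Work by feel and never force either part, leave the other things on the bench alone, and let go at the end.

Things in the scene. Friction and masses are not known exactly. Their poses are not given: they have to be found in the camera images.
- jig: Drilling jig, bolted down: dark steel base plate 200 (x) x 260 (y) x 20 mm high; origin: centre of its underside, z up. The blank's channel runs along its y axis, centre line x = +60 mm, floor z = 20, between rails 16 mm high (top z = 36) from y = -105 to +55 mm, with 1.5 mm play each side of the blank. The channel's -y end is open, its +y end closed by the end stop.
- stop (a point): Foot of the end stop's face, on the channel's centre line and floor: jig x = 60, y = +40, z = 20 mm. The stop is 24 mm high (top z = 44 mm) and 16 mm thick.
- blank: Work blank: loose plain aluminium block 40 (x) x 80 (y) x 30 mm high, 0.18 to 0.35 kg; origin: centre of its underside. It lies in the channel, axes along the jig's, 20 to 50 mm short of the end stop. Push its -y end face towards the jig's +y: it slides with under 4 N, and over 20 N is forcing it. Home, it touches the stop and its origin is at jig x = 60, y = 0, z = 20 mm.
- cam_axis (a point): On the upright clamp axis, on the base plate: jig x = -10, y = 0, z = 20 mm. Round it lies a steel cam ring, about 80 mm across: a level stretch, a ramp 6 mm high, a crest, a notch with its floor 6 mm below the level stretch, then a high wall (top z = 50 mm). The ring's angular setting varies by +-0.4 rad from start to start and is not measured.
- handle: Clamp handle, a steel bar that turns and lifts on the clamp axis. Origin: on the axis, near the jig's underside; its height over the jig's origin is the lift: about -1 mm at the start, +3 to +6 mm on the crest, -4 to -5 mm locked with the toe on the blank. +y: along the arm to the grip; -y: along the toe. Bar z = 54 to 66 mm, 20 mm wide; hub 38 mm across, top z = 80 mm.
- grip (a point): Mid-height of the black upright round grip at the end of the handle's arm, 90 mm from the clamp axis: 18 mm in diameter, 26 mm up from here to its top and 28 mm down to the bar. It rises and falls with the handle: let it. A spring presses the handle down with 23 to 30 N; it drops by itself past the crest. Pushing it up the ramp takes some 4 to 14 N; over 20 N is forcing it.
- spindle (a joint): Turn angle of the handle, rad, counter-clockwise from above. 0: grip towards the jig's +y, toe to -y. It starts within 0.15 of 0. The ramp begins at 0.2 to 1.0; the handle drops into the notch somewhere from 0.9 to 1.85, depending on the unmeasured cam setting, and the wall behind the notch then stops it hard; the toe then points roughly to the jig's +x, over the blank.
- toe_tip (a point): Underside of the toe's end, 85 mm from the clamp axis, opposite the grip. The toe is a flat bar 20 mm wide.
- paste: Bystander: small jar, 60 mm in diameter, 70 mm high, standing on the bench on the jig's +y side, origin at the centre of its underside.
- driver: Bystander: screwdriver lying on the bench on the jig's -y side, origin under its middle.
- tray: Bystander: open blue plastic tray 90 x 140 x 40 mm on the bench on the jig's +x side, origin at the centre of its underside.
Things that resemble listed ones, but are neither listed nor needed, are in the scene too. Several things have the shape of the blank; the one meant has the colours described above.

How it is judged:
By the outcome, as a careful person would: the job done as asked, in the order asked, and still so for the second after the job is handed in, with the robot touching nothing.
It also fails if it takes over 69 s, if anything falls off the work surface, if the arm or the gripper's body presses on something with over 40 N, if the wrist force passes 120 N, or if a joint passes its speed limit or range.

### The arm

A 6-joint arm with a two-finger parallel gripper is mounted at the origin on the work surface. World frame = base frame: x ahead of the robot, y to its left, z up, the work surface at z = 0. Lengths are in m, angles in rad, forces in N, time in s.
With the tool pointing down it reaches from about 0.35 to 0.975 m from the base axis. Payload 4.9 kg.
Tool frame: the origin (TCP) lies midway between the tips of the shut fingers; the grasp point (between the pads) lies 19 mm behind it; z points along the fingers, y is the line along which they close (so a half turn about z gives the same grasp; the last joint's range is limited). The gripper opens to 85 mm and grips with 20 to 120 N. Pads are 22 mm wide; open, the fingers measure 114 mm over their backs; the gripper's body (76 mm by 85 mm) begins 54 mm behind the grasp point. The pads swing forward as they close: fully open they stand 13 mm farther back than shut.
Start: joints at [-1.369, 0.053, 1.613, -0, 1.476, -0.119], TCP at [0.197, -0.593, 0.231] pointing down, gripper open.
Joint ranges: [-3.01, 3.01], [-1.01, 2.22], [0.06, 2.58], [-1.02, 4.17], [0.09, 2.62], [-3.14, 3.14]. Speed limits (rad/s): [2.57, 2.57, 3.14, 3.14, 3.14, 3.14].

### API

Orientations are given as a unit quaternion [w, x, y, z].
In Python, from plant import * gives the robot as it stands.
- The arm moves only by the tool jog_arm, never from a script. Its argument "targets" is a list of rows, each a list of 3 entries, a list of its own where there are three numbers: the shift along the tool's x, y, z in units of 25 mm (1.0 is 25 mm), then the turn, a rotation vector about the tool's x, y, z in units of 8 degrees (1.0 is 8 degrees), then the opening in per cent of the stroke, from 0 (shut) to 100 (fully open). A call has 1 to 8 rows; each row is the pose to reach, as a shift and turn from the pose commanded when the call began, along the tool's axes at that moment; what a row does not reach only later rows make up. A row lasts 1/8 s, in which the tool goes at most 62.5 mm and 10.7 degrees, less where a joint would pass 70% of its speed; a pose out of reach is approached as far as the arm can. A call with a gripper value outside its range is refused whole. The fingers move at their own pace and stop on an object; the grip force is fixed at half the most. Time passes only in rows, so rows that repeat a pose let the fingers close. It gives the time, the measured TCP pose, the force, the opening and the grip force at its end, in the units of the state.
- state(): the state, without advancing time (a new reading comes with each control period).
- grab_frame(name): name is "scene" or "top" or "wrist"; returns (picture, depth): 420x560x3 uint8, red, green, blue; 420x560 float32, m along the optical axis (not along the pixel's ray), 0 where there is no reading.
- camera_params(name): a dict with "fovy" (degrees; the focal length in pixels is half the picture's height over the tangent of half this angle, whatever the lens; pixels are square), "cx", "cy" (the principal point, pixels), "dist" ([k1, k2, p1, p2, k3] as OpenCV has them; the pictures are not rectified), "rvec" (rotation vector, rad) and "tvec" (3), from world to camera coordinates, as OpenCV has them; the wrist camera has in their place "hand_eye" (4x4, takes a point from camera to tool coordinates, whose origin is the TCP and whose axes are the flange's). Camera axes: x right, y down, z forward; pixel columns grow to the right and rows downward; lengths in m; the calibration is good to about 2 mm. A picture is of the moment at which its call begins: read the wrist's pose just before it. camera_params takes no time and is no camera call.
- job_done(): hands the job in; it is judged then, once.
The state is a dict: "time": time; "joint_pos": joint angles; "joint_vel": joint speeds; "joint_efforts": joint torques, N m; "tool_pos": TCP position; "tool_rot": TCP orientation; "contact_force": force on the tool from outside, world axes, zero at the start; "ft_torque": the same for the moment, N m; "gripper_width": opening from 0.0 (shut) to 1.0 (fully open); "grasp_force": force on a finger pad.
Only numpy, scipy, OpenCV 4.12 (cv2) and the standard library are available. Lean on these libraries where they do the work, as an engineer would, in place of code of your own. Each camera call takes 0.05 s, during which the arm holds its last target. There are 200 camera calls.

## Working session

There is one attempt and no reset: what is moved stays moved. The work goes in short steps, Python scripts to look and compute and a tool call to move; the robot and the scene stay as the last step left them, time stands still between calls to the robot, and variables do not carry over. Pictures are saved under pics/ and viewed, at most 10 in all, crops included, and the job is handed in when it is done.

Besides the shell and the picture viewer there is one more tool, called after ">>>" by a JSON object that holds its "fn" and its "kwargs". jog_arm: Moves the arm, as the interface text tells. Its arguments: {"type":"object","properties":{"targets":{"type":"array"}},"required":["targets"]}

```bash
mkdir -p pics; ls; python3 - <<'E'
from plant import *
import cv2,numpy as np
s=state();print(s)
for n in("scene","top"):
    p,d=grab_frame(n);cv2.imwrite(f"pics/{n}0.png",p[:,:,::-1]);np.save(f"pics/{n}0.npy",d);print(n,camera_params(n))
print(camera_params("wrist"))
E
```

```text
pics
{'time': 0.0, 'joint_pos': array([-1.36898567e+00,  5.33565751e-02,  1.61430030e+00, -2.41032627e-05,
        1.47602718e+00, -1.19024310e-01]), 'joint_vel': array([ 0.00031925,  0.00113473, -0.0003199 ,  0.00049692,  0.00039729,
        0.00286422]), 'joint_efforts': array([ 2.27360106e-03, -3.93670034e+01, -3.70181751e+01,  8.58321209e-05,
        7.15511647e-03, -7.47270576e-06]), 'tool_pos': array([ 0.19695096, -0.5924889 ,  0.23005945]), 'tool_rot': array([-1.04430800e-03,  9.87159960e-01,  1.59731397e-01, -5.52585678e-05]), 'contact_force': array([-0.13460335, -0.04891546,  0.00563546]), 'ft_torque': array([-0.0245024 ,  0.03314457,  0.01841258]), 'grasp_force': 0.0, 'gripper_width': 1.000401640244689}
scene {'fovy': 57.81061326412272, 'cx': 285.7370679717842, 'cy': 207.4653324007246, 'dist': array([0.02591376, 0.        , 0.        , 0.        , 0.        ]), 'rvec': array([ 1.83705361,  1.65273819, -0.69443574]), 'tvec': array([-0.10579245, -0.32517546,  1.19545106])}
top {'fovy': 42.72250271994982, 'cx': 277.6999611823542, 'cy': 208.86678681909333, 'dist': array([-0.02103684,  0.        ,  0.        ,  0.        ,  0.        ]), 'rvec': array([ 2.06624696, -2.12515158,  0.2422838 ]), 'tvec': array([0.04479651, 0.58803495, 1.26235241])}
{'fovy': 58.443376947206644, 'cx': 277.6866203866145, 'cy': 207.7297784871776, 'dist': array([-0.04685022,  0.        ,  0.        ,  0.        ,  0.        ]), 'hand_eye': array([[ 4.39702404e-04, -9.50452358e-01, -3.10869944e-01,
         7.86434169e-02],
       [ 9.99999895e-01,  3.77313069e-04,  2.60830173e-04,
         1.16857350e-03],
       [-1.30611361e-04, -3.10870026e-01,  9.50452424e-01,
        -1.41360700e-01],
       [ 0.00000000e+00,  0.00000000e+00,  0.00000000e+00,
         1.00000000e+00]])}
```

View pics/top0.png

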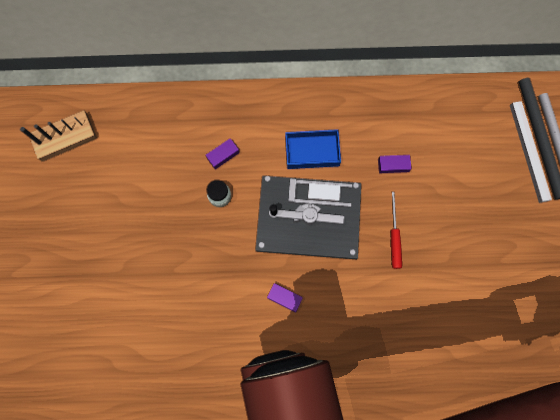

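View pics/scene0.png

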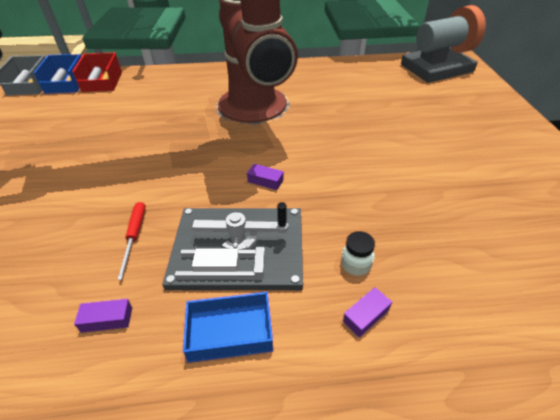

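The top view shows the jig's dark plate around (308,218), with +y to the image left and +x up. The bright aluminium blank is at (324,191) in the channel, the stop at (293,190), the hub at (310,214) and the black grip at (273,211). Things that could be taken for the blank are the purple blocks at (222,153), (395,163) and (284,297). The description says aluminium, so I choose (324,191). The black jar lid at (217,190) could be mistaken for the grip.

```bash
cat > h.py <<'E'
import cv2,numpy as np
from plant import *
def K(c):
    f=210/np.tan(np.radians(c["fovy"])/2); return np.array([[f,0,c["cx"]],[0,f,c["cy"]],[0,0,1.]])
def ray(name,uv,st=None):
    c=camera_params(name); q=cv2.undistortPoints(np.array(uv,float).reshape(-1,1,2),K(c),c["dist"])[:,0]
    q=np.c_[q,np.ones(len(q))]
    if name=="wrist":
        from scipy.spatial.transform import Rotation as R
        w,x,y,z=st["tool_rot"]; T=np.eye(4);T[:3,:3]=R.from_quat([x,y,z,w]).as_matrix();T[:3,3]=st["tool_pos"];T=T@c["hand_eye"]
        return T[:3,3],q@T[:3,:3].T
    Rm=cv2.Rodrigues(c["rvec"])[0]; return -Rm.T@c["tvec"],q@Rm
def onplane(name,uv,z,st=None):
    o,d=ray(name,uv,st); return o+d*((z-o[2])/d[:,2])[:,None]
E
python3 - <<'E'
from h import *
p=cv2.imread("pics/top0.png")
hsv=cv2.cvtColor(p,cv2.COLOR_BGR2HSV)
roi=np.zeros(p.shape[:2],np.uint8);roi[168:268,246:372]=255
m=cv2.bitwise_and(cv2.inRange(hsv,(0,0,0),(180,90,255)),roi)
m=cv2.morphologyEx(m,cv2.MORPH_OPEN,np.ones((3,3)))
c=max(cv2.findContours(m,0,2)[0],key=cv2.contourArea)
box=cv2.boxPoints(cv2.minAreaRect(c));W=onplane("top",box,.02);print(box,W.round(4))
ctr=W.mean(0);print(ctr,[np.linalg.norm(W[i]-W[i-1]).round(4) for i in range(4)])
e=[W[i]-W[i-1] for i in range(4)]
y=max(e,key=lambda v:np.linalg.norm(v)*(1 if v[1]>0 else 0));yaw=np.arctan2(-y[0],y[1]);print("yaw",yaw)
def tj(P): 
    d=np.asarray(P)[:,:2]-ctr[:2];cs,sn=np.cos(yaw),np.sin(yaw);return np.c_[d[:,0]*cs+d[:,1]*sn,-d[:,0]*sn+d[:,1]*cs].round(4)
g=cv2.inRange(p,(225,225,225),(255,255,255))&roi
c=max(cv2.findContours(g,0,2)[0],key=cv2.contourArea);b=cv2.boxPoints(cv2.minAreaRect(c))
print("blank",tj(onplane("top",b,.05)),tj(onplane("top",b.mean(0)[None],.05)))
print("grip,hub",tj(onplane("top",[[273,210]],.118)),tj(onplane("top",[[310,213]],.079)), onplane("top",[[273,210]],.118))
cv2.imwrite("pics/crop.png",cv2.resize(p[160:275,235:385],None,fx=5,fy=5,interpolation=cv2.INTER_CUBIC))
E
```

```text
[[255.07826 251.21344]
 [260.82123 175.11859]
 [362.67505 182.80566]
 [356.93207 258.9005 ]] [[ 0.4924  0.0884  0.02  ]
 [ 0.6927  0.0699  0.02  ]
 [ 0.6641 -0.1947  0.02  ]
 [ 0.4656 -0.1676  0.02  ]]
[ 0.57869706 -0.05098613  0.02      ] [np.float64(0.2574), np.float64(0.2011), np.float64(0.2662), np.float64(0.2003)]
yaw -0.10449318877285026Traceback (most recent call last):
  File "<stdin>", line 15, in <module>
ValueError: max() iterable argument is empty
```

```bash
python3 - <<'E'
from h import *
p=cv2.imread("pics/top0.png")
hsv=cv2.cvtColor(p,cv2.COLOR_BGR2HSV)
roi=np.zeros(p.shape[:2],np.uint8);roi[168:268,246:372]=255
m=cv2.bitwise_and(cv2.inRange(hsv,(0,0,0),(180,90,255)),roi)
m=cv2.morphologyEx(m,cv2.MORPH_OPEN,np.ones((3,3)))
c=max(cv2.findContours(m,0,2)[0],key=cv2.contourArea)
W=onplane("top",c[:,0],.02)[:,:2]
r=cv2.minAreaRect((W*1000).astype(np.float32));print(r)
bx=cv2.boxPoints(r)/1000;ctr=bx.mean(0)
e=[bx[i]-bx[i-1] for i in range(4)];y=max(e,key=lambda v:v[1]);yaw=np.arctan2(-y[0],y[1]);print(ctr,"yaw",yaw)
def tj(P): 
    d=np.asarray(P)[:,:2]-ctr;cs,sn=np.cos(yaw),np.sin(yaw);return np.c_[d[:,0]*cs+d[:,1]*sn,-d[:,0]*sn+d[:,1]*cs].round(4)
print(p[191,324])
g=cv2.inRange(p,(200,)*3,(255,)*3)&roi;g[:,:303]=0
c=max(cv2.findContours(g,0,2)[0],key=cv2.contourArea);b=cv2.boxPoints(cv2.minAreaRect(c));print(b)
print("blank",tj(onplane("top",b,.05)),tj(onplane("top",b.mean(0)[None],.05)))
print("grip,hub",tj(onplane("top",[[273,210]],.118)),tj(onplane("top",[[310,213]],.079)), onplane("top",[[273,210]],.118))
cv2.imwrite("pics/crop.png",cv2.resize(p[160:275,235:385],None,fx=5,fy=5,interpolation=cv2.INTER_CUBIC))
E
```

```text
((578.92919921875, -50.57591247558594), (258.7627258300781, 200.34140014648438), 83.81243896484375)
[ 0.57892925 -0.05057591] yaw -0.10799341
[225 219 218]
[[307.92938 196.91765]
 [309.02936 182.61766]
 [339.54114 184.9647 ]
 [338.44116 199.2647 ]]
blank [[ 0.0431  0.0062]
 [ 0.0809  0.006 ]
 [ 0.0808 -0.0717]
 [ 0.0431 -0.071 ]] [[ 0.0619 -0.0326]]
grip,hub [[-0.0136  0.0891]] [[-0.0049 -0.0007]] [[0.57498131 0.03952072 0.118     ]]
```

View pics/crop.png

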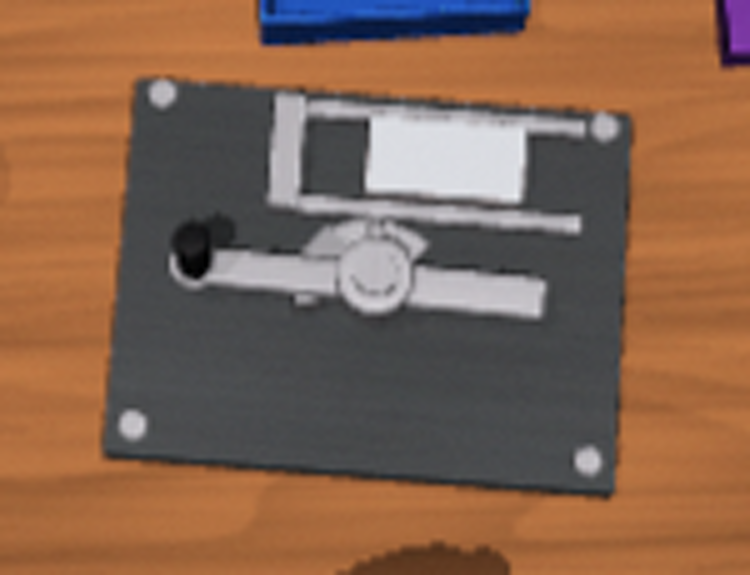

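The crop confirms it: an aluminium block lies in the channel, with its -y end face at jig y ≈ -0.073, about 33 mm short of the stop. The hub, grip and toe are where the description puts them. I will go over to the open end of the channel with the fingers shut.

```bash
cat >> h.py <<'E'
from scipy.spatial.transform import Rotation as R
CTR=np.array([.5789,-.0506]);YAW=-.108
def j2w(x,y):
    c,s=np.cos(YAW),np.sin(YAW);return CTR+np.array([c*x-s*y,s*x+c*y])
def w2j(P):
    c,s=np.cos(YAW),np.sin(YAW);d=np.asarray(P)[:2]-CTR;return np.array([c*d[0]+s*d[1],-s*d[0]+c*d[1]])
def rot(s): w,x,y,z=s["tool_rot"];return R.from_quat([x,y,z,w])
def units(jx,jy,z,jyaw):
    "tool pointing down, tool x axis at jig angle jyaw"
    s=state();r=rot(s);a=YAW+jyaw
    T=R.from_matrix(np.c_[[np.cos(a),np.sin(a),0],[np.sin(a),-np.cos(a),0],[0,0,-1]])
    d=r.inv().apply(np.r_[j2w(jx,jy),z]-s["tool_pos"])/.025
    return d.round(3),np.degrees((r.inv()*T).as_rotvec()/8).round(3)
E
python3 -c "
from h import *
print(units(.06,-.115,.15,0))"
```

```text
(array([ 21.603, -10.568,   3.231]), array([-1.400e-02,  1.000e-03,  3.071e+00]))
```

>>> {"fn": "jog_arm", "kwargs": {"targets": [[[21.6,-10.57,3.2],[0,0,3.07],0],[[21.6,-10.57,3.2],[0,0,3.07],0],[[21.6,-10.57,3.2],[0,0,3.07],0],[[21.6,-10.57,3.2],[0,0,3.07],0],[[21.6,-10.57,3.2],[0,0,3.07],0],[[21.6,-10.57,3.2],[0,0,3.07],0],[[21.6,-10.57,3.2],[0,0,3.07],0],[[21.6,-10.57,3.2],[0,0,3.07],0]]}}

```text
time: 1.1
tool_pos: [0.5505, -0.2456, 0.165]
tool_rot: [-0.0, 0.999, -0.054, -0.0]
contact_force: [-0.5, -0.7, -0.5]
gripper_width: 0.0
grasp_force: 0.0
```

```bash
python3 -c "
from h import *
print(units(.06,-.115,.10,0),w2j(state()['tool_pos']))"
```

```text
(array([ 2.692, -3.275,  2.597]), array([-0.   ,  0.003,  0.001])) [-0.00725312 -0.19689812]
```

>>> {"fn": "jog_arm", "kwargs": {"targets": [[[2.4,-2.9,2.4],[0,0,0],0],[[2.4,-2.9,2.4],[0,0,0],0],[[2.4,-2.9,2.4],[0,0,0],0],[[2.4,-2.9,2.4],[0,0,0],0]]}}

```text
time: 1.6
tool_pos: [0.6167, -0.1819, 0.1055]
tool_rot: [0.0, 0.999, -0.054, -0.0]
contact_force: [0.0, 0.4, -0.5]
gripper_width: -0.0
grasp_force: 0.0
```

```bash
python3 - <<'E'
from h import *
print(units(.06,-.115,.03,0),w2j(state()['tool_pos']))
s=state();p,d=grab_frame("wrist");cv2.imwrite("pics/w1.png",p[:,:,::-1]);np.save("pics/w1.npy",d)
import pickle;pickle.dump(s,open("pics/w1.pkl","wb"))
E
```

```text
(array([ 0.333, -0.46 ,  3.02 ]), array([0.002, 0.004, 0.002])) [ 0.05173184 -0.12649048]
```

View pics/w1.png

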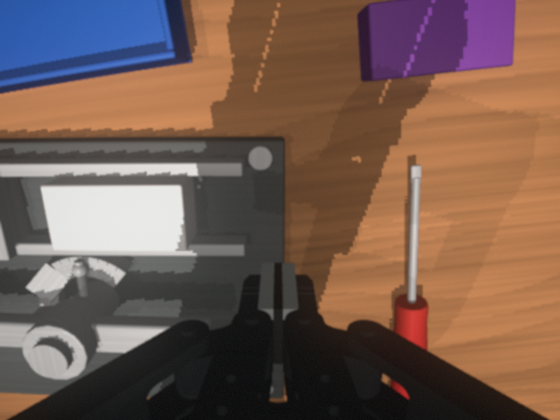

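The wrist view shows the blank's top with its right corners at (184,185) and (186,250), and the rail ends at (242,170) and (244,250). I will check these against the map.

```bash
python3 - <<'E'
from h import *
import pickle
s=pickle.load(open("pics/w1.pkl","rb"))
for n,uv,z in(("blank end",[[182,185],[186,249]],.05),("rail ends mid",[[242,170],[244,250]],.036),("plate corner",[[284,140]],.02)):
    print(n,[w2j(P).round(4) for P in onplane("wrist",uv,z,s)])
print(units(.06,-.115,.03,0))
E
```

```text
blank end [array([ 0.0795, -0.0762]), array([ 0.0416, -0.0755])]
rail ends mid [array([ 0.0847, -0.1077]), array([ 0.0346, -0.1074])]
plate corner [array([ 0.0996, -0.1319])]
(array([ 0.317, -0.486,  3.054]), array([ 0.004, -0.006, -0.004]))
```

>>> {"fn": "jog_arm", "kwargs": {"targets": [[[0.32,-0.4,0],[0,0,0],0],[[0.32,-0.4,1.5],[0,0,0],0],[[0.32,-0.4,2.6],[0,0,0],0],[[0.32,-0.4,3.0],[0,0,0],0],[[0.32,-0.4,3.0],[0,0,0],0],[[0.32,-0.4,3.0],[0,0,0],0]]}}

```text
time: 2.4
tool_pos: [0.6272, -0.1732, 0.0325]
tool_rot: [0.0, 0.999, -0.054, 0.001]
contact_force: [0.2, -0.7, -0.3]
gripper_width: 0.0
grasp_force: 0.0
```

```bash
python3 -c "
from h import *
print(units(.06,-.095,.03,0),w2j(state()['tool_pos']),state()['contact_force'])"
```

```text
(array([-0.051, -0.868,  0.1  ]), array([ 0.006, -0.021, -0.001])) [ 0.06125392 -0.11670474] [ 0.16646596 -0.68080587 -0.33242172]
```

>>> {"fn": "jog_arm", "kwargs": {"targets": [[[-0.05,-0.4,0],[0,0,0],0],[[-0.05,-0.7,0],[0,0,0],0],[[-0.05,-0.85,0],[0,0,0],0],[[-0.05,-1.0,0],[0,0,0],0],[[-0.05,-1.1,0],[0,0,0],0],[[-0.05,-1.2,0],[0,0,0],0],[[-0.05,-1.3,0],[0,0,0],0],[[-0.05,-1.4,0],[0,0,0],0]]}}

```text
time: 3.4
tool_pos: [0.6285, -0.1379, 0.0306]
tool_rot: [0.0, 0.999, -0.054, -0.0]
contact_force: [-0.6, -2.3, -1.0]
gripper_width: -0.001
grasp_force: 1.0
```

>>> {"fn": "jog_arm", "kwargs": {"targets": [[[0,-0.1,0],[0,0,0],0],[[0,-0.2,0],[0,0,0],0],[[0,-0.3,0],[0,0,0],0],[[0,-0.4,0],[0,0,0],0],[[0,-0.5,0],[0,0,0],0],[[0,-0.6,0],[0,0,0],0]]}}

```text
time: 4.15
tool_pos: [0.6301, -0.1226, 0.0306]
tool_rot: [-0.0, 0.999, -0.054, -0.0]
contact_force: [0.4, -2.0, -0.6]
gripper_width: -0.002
grasp_force: 0.9
```

```bash
python3 -c "
from h import *
print(units(.06,-.0545,.03,0),w2j(state()['tool_pos']),state()['contact_force'])"
```

```text
(array([ 0.053, -0.462,  0.024]), array([-0.   ,  0.   ,  0.002])) [ 0.05867268 -0.06605684] [ 0.37778876 -2.02922411 -0.63653339]
```

Contact is at about 2 N and the blank is sliding. About 11 mm is left, so I go on more slowly.

>>> {"fn": "jog_arm", "kwargs": {"targets": [[[0,-0.07,0],[0,0,0],0],[[0,-0.14,0],[0,0,0],0],[[0,-0.2,0],[0,0,0],0],[[0,-0.25,0],[0,0,0],0],[[0,-0.3,0],[0,0,0],0]]}}

```text
time: 4.78
tool_pos: [0.6309, -0.1152, 0.0306]
tool_rot: [-0.0, 0.999, -0.054, -0.0]
contact_force: [-0.0, -1.8, -0.5]
gripper_width: -0.004
grasp_force: 0.8
```

>>> {"fn": "jog_arm", "kwargs": {"targets": [[[0,-0.02,0],[0,0,0],0],[[0,-0.04,0],[0,0,0],0],[[0,-0.06,0],[0,0,0],0],[[0,-0.08,0],[0,0,0],0]]}}

```text
time: 5.28
tool_pos: [0.6311, -0.1133, 0.0306]
tool_rot: [-0.0, 0.999, -0.054, -0.0]
contact_force: [0.2, -2.2, -1.1]
gripper_width: 0.002
grasp_force: 0.8
```

>>> {"fn": "jog_arm", "kwargs": {"targets": [[[0,-0.03,0],[0,0,0],0],[[0,-0.06,0],[0,0,0],0],[[0,-0.08,0],[0,0,0],0]]}}

```text
time: 5.65
tool_pos: [0.6313, -0.1113, 0.0306]
tool_rot: [-0.0, 0.999, -0.054, -0.0]
contact_force: [-1.0, -1.8, -0.5]
gripper_width: -0.001
grasp_force: 0.8
```

>>> {"fn": "jog_arm", "kwargs": {"targets": [[[0,-0.02,0],[0,0,0],0],[[0,-0.04,0],[0,0,0],0],[[0,-0.05,0],[0,0,0],0]]}}

```text
time: 6.02
tool_pos: [0.6315, -0.111, 0.0307]
tool_rot: [0.001, 0.999, -0.054, 0.0]
contact_force: [-1.3, -6.1, -0.3]
gripper_width: -0.001
grasp_force: 2.9
```

The force jumped to 6 N at jig y ≈ -0.054, which is where the stop should be. A slight extra nudge will confirm it, then I back off.

>>> {"fn": "jog_arm", "kwargs": {"targets": [[[0,-0.02,0],[0,0,0],0],[[0,-0.02,0],[0,0,0],0]]}}

```text
time: 6.28
tool_pos: [0.6316, -0.111, 0.0308]
tool_rot: [0.001, 0.999, -0.054, 0.0]
contact_force: [-1.2, -6.1, -1.4]
gripper_width: -0.002
grasp_force: 3.4
```

```bash
python3 -c "
from h import *
print(units(.06,-.09,.16,0),w2j(state()['tool_pos']),state()['contact_force'])"
```

```text
(array([ 0.047,  1.438, -5.165]), array([ 0.017, -0.003,  0.001])) [ 0.0588773  -0.05436231] [-1.24784849 -6.11112138 -1.41008007]
```

>>> {"fn": "jog_arm", "kwargs": {"targets": [[[0,0.3,0],[0,0,0],0],[[0,0.7,0],[0,0,0],0],[[0,0.8,-1],[0,0,0],0],[[0,0.8,-3],[0,0,0],0],[[0,0.8,-5],[0,0,0],30],[[0,0.8,-6],[0,0,0],38],[[0,0.8,-6.4],[0,0,0],38],[[0,0.8,-6.4],[0,0,0],38]]}}

```text
time: 7.28
tool_pos: [0.6294, -0.1296, 0.1905]
tool_rot: [-0.0, 0.999, -0.054, 0.0]
contact_force: [0.4, 0.6, -0.5]
gripper_width: 0.384
grasp_force: 0.0
```

```bash
python3 - <<'E'
from h import *
p,d=grab_frame("top");cv2.imwrite("pics/top1.png",p[:,:,::-1])
p,d=grab_frame("scene");cv2.imwrite("pics/scene1.png",p[:,:,::-1])
im=p[:,:,::-1]
cv2.imwrite("pics/s1c.png",cv2.resize(im[180:310,140:330],None,fx=4,fy=4,interpolation=cv2.INTER_CUBIC))
print(w2j(state()['tool_pos']),state())
E
```

```text
[ 0.05773811 -0.07285721] {'time': 7.375, 'joint_pos': array([-3.18824128e-01,  1.21898947e-01,  1.61161092e+00,  1.62552448e-04,
        1.41129244e+00,  1.35990152e+00]), 'joint_vel': array([0.00022165, 0.00741149, 0.00640691, 0.0005695 , 0.00057115,
       0.0002643 ]), 'joint_efforts': array([-7.61580071e-03, -4.27362335e+01, -3.72265613e+01,  2.24263560e-03,
       -7.48146587e-03, -1.01363130e-03]), 'tool_pos': array([ 0.62844842, -0.12925632,  0.18849976]), 'tool_rot': array([-4.97526771e-04,  9.98542269e-01, -5.39514227e-02, -1.52786189e-03]), 'contact_force': array([-0.74187374,  0.07164376,  0.15555246]), 'ft_torque': array([-0.05452936,  0.00412157,  0.00579907]), 'grasp_force': 0.0, 'gripper_width': 0.380394029014154}
```

View pics/s1c.png

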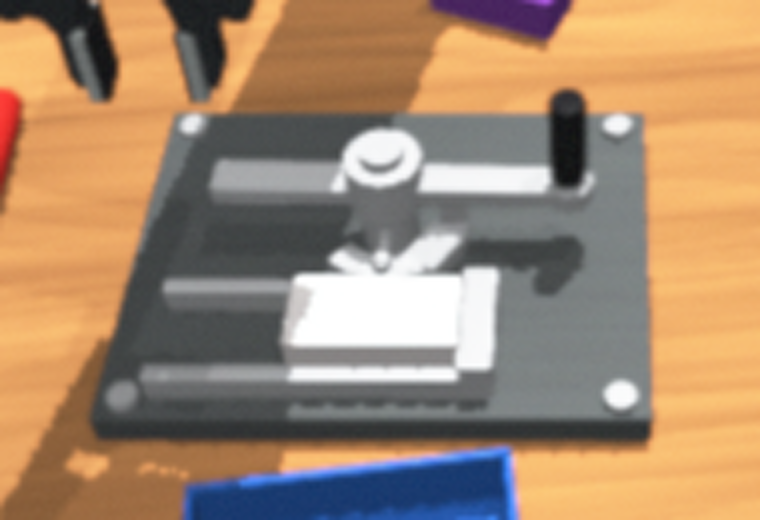

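The blank is against the stop with no gap. The grip top is at crop (567,98), which is scene pixel (281.8,204.5). Next I locate the grip from both views.

```bash
python3 - <<'E'
from h import *
print("scene",w2j(onplane("scene",[[281.8,204.5]],.119)[0]))
print("cam top at",ray("top",[[0,0]])[0],"scene at",ray("scene",[[0,0]])[0])
p=cv2.imread("pics/top1.png")
roi=p[195:225,255:290].max(2);m=(roi<30).astype(np.uint8);n,l,st,c=cv2.connectedComponentsWithStats(m);print(st[1:],c[1:]+[255,195])
print(p[200:220,262:284].max(2))
E
```

```text
scene [-0.00741729  0.09000937]
cam top at [0.2806109  0.0278323  1.36448097] scene at [ 1.08287995 -0.00182848  0.61106631]
[[16 10  6 10 37]] [[273.59459459 209.83783784]]
[[ 78  77  79  79  78  78  78  79  78  78  79  80  79  78  78  80  79  79
   78  77  78  79]
 [ 77  78  80  79  79  79  78  76  78  78  76  77  76  76  78  77  77  78
   78  79  79  80]
 [ 78  78  78  77  77  76  76  75  77  79  76  77  77  75  78  79  62  73
   79  78  79  78]
 [ 79  78  78  79  78  78  76  79  78  77  76  65  74  76  64  59  46  55
   57  73  78  77]
 [ 81  82  82  80  78  81  80  79  78  66  52  39  51  51  44  42  43  45
   40  54  76  76]
 [ 80  83  79  81  81  81  80  80  61  38  26  26  27  27  32  43  45  45
   43  46  71  77]
 [ 81  81  81  81  80  81  81  72  40  27  28  26  29  30  26  42  46  45
   44  44  73  80]
 [ 80  80  81  81  80  82  83  56  36  29  29  33  30  31  23  38  44  41
   43  43  72  76]
 [ 82  81  82  81  82  81  81  51  33  34  35  37  36  32  20  41  45  44
   43  64  76  78]
 [ 81  80  80  80  81  81  80  60  32  37  40  41  38  33  14  54  56  50
   51  61  55  
[... 234 characters left out ...]
3  12   7   8   7 111 179 187
  188 185 194 201]
 [ 81  82  82  81  82  81  78 188 115  32  11  10   6   9  32 134 181 188
  188 196 203 205]
 [ 83  82  82  80  82  82  80 156 174  74   9   9   9   8 110 170 185 188
  197 201 204 205]
 [ 82  82  80  80  81  82  82 100 167 146 104  61  31 108 178 202 205 205
  211 211 208 207]
 [ 80  84  82  82  83  82  82  80 109 137 157 167 163 151 138 142 152 160
  167 176 192 196]
 [ 82  82  84  84  82  83  84  82  83  93 119 136 135 109  79  71  80  89
   95 103 122 129]
 [ 82  83  83  82  81  83  83  84  85  81  81  82  74  73  76  72  74  74
   73  73  73  75]
 [ 81  83  84  82  82  82  81  83  82  83  82  82  81  78  76  74  75  74
   79  82  78  77]]
```

```bash
python3 -c "
from h import *
print(units(-.0075,.09,.175,np.pi/2-.03))"
```

```text
(array([-2.608, -6.514,  0.553]), array([ -0.022,   0.013, -11.035]))
```

>>> {"fn": "jog_arm", "kwargs": {"targets": [[[-0.6,-1.5,0.2],[0,0,-1.3],38],[[-1.2,-3,0.3],[0,0,-2.6],38],[[-1.8,-4.5,0.4],[0,0,-3.9],38],[[-2.6,-6.0,0.5],[0,0,-5.2],38],[[-2.6,-6.5,0.5],[0,0,-6.5],38],[[-2.6,-6.5,0.5],[0,0,-7.8],38],[[-2.6,-6.5,0.5],[0,0,-9.1],38],[[-2.6,-6.5,0.5],[0,0,-10.4],38]]}}

```text
time: 8.38
tool_pos: [0.5811, 0.0393, 0.1758]
tool_rot: [-0.001, 0.781, 0.625, -0.001]
contact_force: [0.3, -0.3, 0.8]
gripper_width: 0.382
grasp_force: 0.0
```

>>> {"fn": "jog_arm", "kwargs": {"targets": [[[0,0,0],[0,0,-0.63],38],[[0,0,0],[0,0,-0.63],38]]}}

```text
time: 8.62
tool_pos: [0.5813, 0.0391, 0.1761]
tool_rot: [-0.001, 0.755, 0.656, -0.001]
contact_force: [0.5, -0.8, 0.6]
gripper_width: 0.381
grasp_force: 0.0
```

```bash
python3 - <<'E'
from h import *
print(units(-.0075,.09,.09,np.pi/2-.03),w2j(state()['tool_pos']))
s=state();p,d=grab_frame("wrist");cv2.imwrite("pics/w2.png",p[:,:,::-1])
E
```

```text
(array([2.200e-02, 1.000e-03, 3.445e+00]), array([-0.023,  0.001, -0.012])) [-0.00727125  0.08945581]
```

View pics/w2.png

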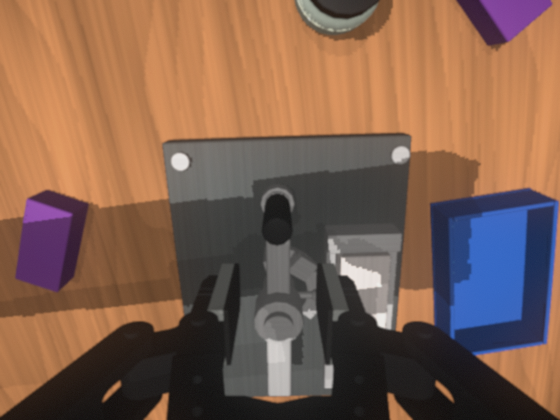

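The grip top is at about (277,231), midway between the fingers at columns 236 and 326, as predicted. I descend round it.

>>> {"fn": "jog_arm", "kwargs": {"targets": [[[0,0,1],[0,0,0],38],[[0,0,2],[0,0,0],38],[[0,0,2.8],[0,0,0],38],[[0,0,3.4],[0,0,0],38],[[0,0,3.4],[0,0,0],38]]}}

```text
time: 9.3
tool_pos: [0.5813, 0.0391, 0.0915]
tool_rot: [-0.001, 0.754, 0.656, -0.001]
contact_force: [0.8, 0.0, 1.2]
gripper_width: 0.381
grasp_force: 0.0
```

```bash
cat >> h.py <<'E'
def arc(th0,ths,lead=.0,r=.09):
    "rows in the tool axes of state: TCP on the grip circle at angle th+lead, tool x radial"
    for t in ths:
        print(round(t,2),*units(-.010-r*np.sin(t),r*np.cos(t),.09,np.pi/2+t))
def th():
    p=w2j(state()['tool_pos']);return np.arctan2(-(p[0]+.01),p[1]),np.hypot(p[0]+.01,p[1])
E
python3 - <<'E'
from h import *
print(th(),state()['tool_pos'],state()['contact_force']);arc(0,np.arange(.05,.42,.05))
E
```

```text
(np.float64(-0.030106611518184844), np.float64(0.08947886701888888)) [0.58127664 0.03910479 0.09148719] [0.81686022 0.01212267 1.21873513]
0.05 [ 0.009 -0.288  0.06 ] [-0.021  0.001 -0.579]
0.1 [-0.01  -0.467  0.061] [-0.021  0.    -0.937]
0.15 [-0.038 -0.645  0.061] [-0.021 -0.    -1.295]
0.2 [-0.075 -0.821  0.062] [-2.100e-02 -1.000e-03 -1.654e+00]
0.25 [-0.12  -0.995  0.062] [-2.100e-02 -1.000e-03 -2.012e+00]
0.3 [-0.174 -1.167  0.063] [-2.10e-02 -2.00e-03 -2.37e+00]
0.35 [-0.237 -1.335  0.063] [-0.021 -0.003 -2.728]
0.4 [-0.308 -1.501  0.064] [-2.100e-02 -3.000e-03 -3.086e+00]
```

>>> {"fn": "jog_arm", "kwargs": {"targets": [[[0,-0.18,0],[0,0,-0.36],38],[[-0.02,-0.36,0],[0,0,-0.72],38],[[-0.04,-0.54,0],[0,0,-1.07],38],[[-0.07,-0.71,0],[0,0,-1.43],38],[[-0.09,-0.8,0],[0,0,-1.61],38],[[-0.11,-0.89,0],[0,0,-1.79],38],[[-0.11,-0.89,0],[0,0,-1.79],38]]}}

```text
time: 10.18
tool_pos: [0.5614, 0.0393, 0.0946]
tool_rot: [0.002, 0.667, 0.745, 0.001]
contact_force: [3.1, 0.7, -0.1]
gripper_width: 0.38
grasp_force: 1.8
```

```bash
python3 - <<'E'
from h import *
print(th(),state()['contact_force'], "tool frame F",rot(state()).inv().apply(state()['contact_force']))
E
```

```text
(np.float64(0.19309675301578022), np.float64(0.08918280240983692)) [ 3.07453562  0.68166113 -0.13252575] tool frame F [0.33707543 3.13056421 0.14471403]
```

>>> {"fn": "jog_arm", "kwargs": {"targets": [[[0,-0.13,0],[0,0,-0.27],38],[[-0.02,-0.27,0],[0,0,-0.54],38],[[-0.04,-0.4,0],[0,0,-0.8],38],[[-0.05,-0.54,0],[0,0,-1.07],38]]}}

```text
time: 10.68
tool_pos: [0.5487, 0.037, 0.0947]
tool_rot: [0.002, 0.609, 0.793, 0.002]
contact_force: [6.4, 1.1, -1.0]
gripper_width: 0.378
grasp_force: 3.2
```

>>> {"fn": "jog_arm", "kwargs": {"targets": [[[0,-0.13,0],[0,0,-0.27],38],[[-0.02,-0.27,0],[0,0,-0.54],38],[[-0.03,-0.36,0],[0,0,-0.72],38]]}}

```text
time: 11.05
tool_pos: [0.5399, 0.0345, 0.0947]
tool_rot: [0.002, 0.568, 0.823, 0.002]
contact_force: [5.8, 2.9, -1.4]
gripper_width: 0.382
grasp_force: 3.3
```

```bash
python3 - <<'E'
from h import *
print(th(),state()['tool_pos'], "tool frame F",rot(state()).inv().apply(state()['contact_force']),rot(state()).as_matrix()[:,2])
arc(0,[th()[0]])
E
```

```text
(np.float64(0.4405878961978276), np.float64(0.08885854777719686)) [0.53994682 0.03446705 0.09467038] tool frame F [0.62801628 6.42815109 1.45120824] [ 0.00506325  0.00198418 -0.99998521]
0.44 [0.046 0.    0.187] [ 0.039 -0.001  0.208]
```

>>> {"fn": "jog_arm", "kwargs": {"targets": [[[0,-0.13,0],[0,0,-0.25],38],[[0,-0.27,0],[0,0,-0.5],38],[[-0.02,-0.4,0],[0,0,-0.75],38],[[-0.03,-0.54,0],[0,0,-1.0],38]]}}

```text
time: 11.55
tool_pos: [0.5278, 0.0293, 0.0948]
tool_rot: [0.002, 0.51, 0.86, 0.003]
contact_force: [6.0, 4.1, -1.2]
gripper_width: 0.38
grasp_force: 4.0
```

>>> {"fn": "jog_arm", "kwargs": {"targets": [[[0,-0.13,0],[0,0,-0.25],38],[[-0.02,-0.27,0],[0,0,-0.5],38],[[-0.03,-0.36,0],[0,0,-0.7],38]]}}

```text
time: 11.92
tool_pos: [0.5211, 0.025, 0.0952]
tool_rot: [0.002, 0.467, 0.884, 0.004]
contact_force: [8.5, 7.4, -1.2]
gripper_width: 0.379
grasp_force: 5.5
```

```bash
python3 - <<'E'
from h import *
print(th(),state()['tool_pos'], "tool frame F",rot(state()).inv().apply(state()['contact_force']))
arc(0,[th()[0]])
E
```

```text
(np.float64(0.679251252120048), np.float64(0.08860191169808894)) [0.52105253 0.02501205 0.09520213] tool frame F [ 1.38099586 11.16519315  1.31078209]
0.68 [ 0.056 -0.     0.208] [0.064 0.005 0.198]
```

>>> {"fn": "jog_arm", "kwargs": {"targets": [[[0,-0.1,0],[0,0,-0.18],38],[[0,-0.2,0],[0,0,-0.36],38],[[0,-0.3,0],[0,0,-0.54],38]]}}

```text
time: 12.3
tool_pos: [0.5155, 0.0211, 0.0957]
tool_rot: [0.003, 0.433, 0.901, 0.004]
contact_force: [9.8, 8.3, 0.7]
gripper_width: 0.383
grasp_force: 6.3
```

```bash
python3 - <<'E'
from h import *
print(th(),state()['tool_pos'], "tool frame F",rot(state()).inv().apply(state()['contact_force']))
arc(0,[th()[0]])
E
```

```text
(np.float64(0.756274835323808), np.float64(0.08861581072175834)) [0.51545096 0.02111593 0.09571525] tool frame F [ 0.33870432 12.87824112 -0.61040026]
0.76 [ 0.056 -0.001  0.229] [0.075 0.012 0.186]
```

>>> {"fn": "jog_arm", "kwargs": {"targets": [[[0,-0.1,0],[0,0,-0.18],38],[[0,-0.2,0],[0,0,-0.36],38],[[0,-0.3,0],[0,0,-0.54],38]]}}

```text
time: 12.68
tool_pos: [0.5101, 0.0168, 0.0963]
tool_rot: [0.004, 0.399, 0.917, 0.005]
contact_force: [9.9, 11.1, 2.1]
gripper_width: 0.38
grasp_force: 6.9
```

```bash
python3 - <<'E'
from h import *
print(th(),state()['tool_pos'], "tool frame F",rot(state()).inv().apply(state()['contact_force']))
p,d=grab_frame("scene");im=p[:,:,::-1];cv2.imwrite("pics/s2c.png",cv2.resize(im[180:310,140:330],None,fx=4,fy=4,interpolation=cv2.INTER_CUBIC))
E
```

```text
(np.float64(0.8339279315834988), np.float64(0.08863758952859256)) [0.510118   0.01676852 0.09630264] tool frame F [ 1.38043526 14.86549682 -1.92495188]
```

View pics/s2c.png

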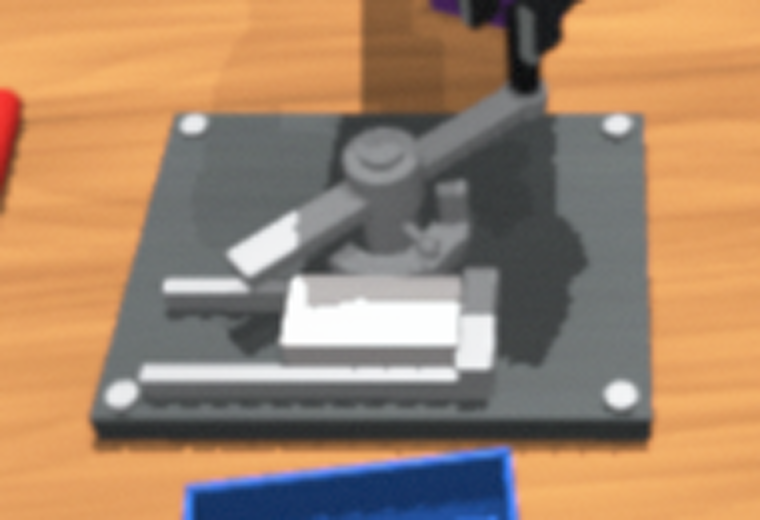

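The handle is turned about 0.8 rad and the follower at (425,240) is climbing the ramp, with the blank still home. The force is about 15 N, so I go on more slowly.

>>> {"fn": "jog_arm", "kwargs": {"targets": [[[0,-0.06,0],[0,0,-0.12],38],[[0,-0.12,0],[0,0,-0.24],38],[[0,-0.18,0],[0,0,-0.36],38]]}}

```text
time: 13.1
tool_pos: [0.5071, 0.0139, 0.0967]
tool_rot: [0.004, 0.376, 0.927, 0.005]
contact_force: [9.3, 11.6, 3.2]
gripper_width: 0.382
grasp_force: 7.0
```

```bash
python3 - <<'E'
from h import *
print(th(),state()['tool_pos'], "tool frame F",rot(state()).inv().apply(state()['contact_force']))
arc(0,[th()[0]])
E
```

```text
(np.float64(0.8814685706392884), np.float64(0.088576030423963)) [0.50707717 0.01385332 0.09669768] tool frame F [ 1.46444368 14.84199181 -3.05260314]
0.88 [ 0.058 -0.002  0.268] [0.087 0.025 0.187]
```

>>> {"fn": "jog_arm", "kwargs": {"targets": [[[0,-0.06,-0.03],[0,0,-0.12],38],[[0,-0.12,-0.06],[0,0,-0.24],38],[[0,-0.18,-0.09],[0,0,-0.36],38]]}}

```text
time: 13.48
tool_pos: [0.5028, 0.0101, 0.0976]
tool_rot: [0.003, 0.353, 0.936, 0.004]
contact_force: [9.0, 7.5, -1.9]
gripper_width: 0.384
grasp_force: 5.7
```

```bash
python3 - <<'E'
from h import *
print(th(),state()['tool_pos'], "tool frame F",rot(state()).inv().apply(state()['contact_force']))
E
```

```text
(np.float64(0.9457264446669437), np.float64(0.08902731826563201)) [0.50279995 0.0100509  0.09759635] tool frame F [-1.85408033 11.55091163  1.98043238]
```

>>> {"fn": "jog_arm", "kwargs": {"targets": [[[0,-0.06,-0.02],[0,0,-0.12],38],[[0,-0.12,-0.03],[0,0,-0.24],38]]}}

```text
time: 13.72
tool_pos: [0.5005, 0.0076, 0.098]
tool_rot: [0.003, 0.337, 0.941, 0.003]
contact_force: [9.1, 7.1, -2.2]
gripper_width: 0.38
grasp_force: 5.7
```

```bash
python3 - <<'E'
from h import *
print(th(),state()['tool_pos'], "tool frame F",rot(state()).inv().apply(state()['contact_force']))
E
```

```text
(np.float64(0.9830360614830221), np.float64(0.08916145312846067)) [0.50052091 0.00762765 0.09797006] tool frame F [-2.49146747 11.21538848  2.27210692]
```

>>> {"fn": "jog_arm", "kwargs": {"targets": [[[0,-0.06,0],[0,0,-0.12],38],[[0,-0.12,0],[0,0,-0.24],38],[[-0.01,-0.18,0],[0,0,-0.36],38]]}}

```text
time: 14.1
tool_pos: [0.4981, 0.0043, 0.0983]
tool_rot: [0.003, 0.313, 0.95, 0.004]
contact_force: [7.8, 9.2, -0.2]
gripper_width: 0.381
grasp_force: 6.0
```

```bash
python3 - <<'E'
from h import *
print(th(),state()['tool_pos'], "tool frame F",rot(state()).inv().apply(state()['contact_force']))
E
```

```text
(np.float64(1.0295321784312657), np.float64(0.08901816656040987)) [0.49805272 0.00429832 0.09833849] tool frame F [-0.73462826 12.04714265  0.35335111]
```

>>> {"fn": "jog_arm", "kwargs": {"targets": [[[0,-0.07,-0.02],[0,0,-0.14],38],[[0,-0.14,-0.04],[0,0,-0.28],38],[[-0.01,-0.21,-0.05],[0,0,-0.42],38]]}}

```text
time: 14.48
tool_pos: [0.4946, -0.0002, 0.099]
tool_rot: [0.003, 0.285, 0.958, 0.003]
contact_force: [9.2, 8.2, -2.1]
gripper_width: 0.379
grasp_force: 5.7
```

>>> {"fn": "jog_arm", "kwargs": {"targets": [[[0,-0.07,0],[0,0,-0.14],38],[[0,-0.14,0],[0,0,-0.28],38],[[-0.01,-0.21,0],[0,0,-0.42],38]]}}

```text
time: 14.85
tool_pos: [0.4922, -0.0043, 0.0994]
tool_rot: [0.003, 0.257, 0.966, 0.004]
contact_force: [8.3, 10.5, 0.3]
gripper_width: 0.383
grasp_force: 6.4
```

```bash
python3 - <<'E'
from h import *
print(th(),state()['tool_pos'], "tool frame F",rot(state()).inv().apply(state()['contact_force']))
arc(0,[th()[0]])
E
```

```text
(np.float64(1.1471122501955444), np.float64(0.0891016476950822)) [ 0.4921567  -0.00434884  0.09936842] tool frame F [-2.02405458 13.23272705 -0.17132228]
1.15 [ 0.037 -0.003  0.375] [0.063 0.023 0.084]
```

>>> {"fn": "jog_arm", "kwargs": {"targets": [[[0,-0.07,-0.01],[0,0,-0.14],38],[[0,-0.14,-0.03],[0,0,-0.28],38],[[-0.01,-0.21,-0.04],[0,0,-0.42],38]]}}

```text
time: 15.22
tool_pos: [0.4871, -0.0113, 0.099]
tool_rot: [-0.0, 0.228, 0.974, -0.0]
contact_force: [0.6, 0.8, -0.9]
gripper_width: 0.382
grasp_force: 0.0
```

The force has vanished, so the handle has dropped past the crest. I look.

```bash
python3 - <<'E'
from h import *
print(th(),state()['contact_force'])
p,d=grab_frame("scene");im=p[:,:,::-1];cv2.imwrite("pics/s3c.png",cv2.resize(im[180:310,140:330],None,fx=4,fy=4,interpolation=cv2.INTER_CUBIC))
E
```

```text
(np.float64(1.2417116783615554), np.float64(0.09033099332300845)) [ 0.64126423  0.8436372  -0.94770608]
```

View pics/s3c.png

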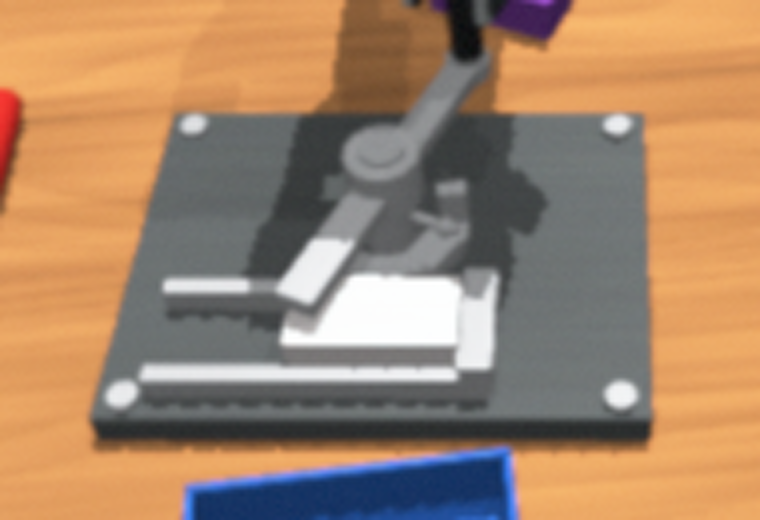

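It is not clear from this view that it has dropped: the toe is over the blank's near corner, but the hub looks no lower. I check the hub-top height from the depth now against the start.

```bash
cat >> h.py <<'E'
def hz(d,uv=(235.3,217.5),n="scene"):
    o,r=ray(n,[uv]); u,v=int(round(uv[0])),int(round(uv[1])); a=d[v-2:v+3,u-3:u+4]
    c=camera_params(n);Rm=cv2.Rodrigues(c["rvec"])[0];rr=r[0]
    return (o+rr*np.median(a[a>0]))[2]
E
python3 - <<'E'
from h import *
d0=np.load("pics/scene0.npy");p,d=grab_frame("scene")
for n,uv in(("hub",(235.3,217.5)),("blank",(240,262)),("hub2",(235,219))):print(n,hz(d0,uv),hz(d,uv))
# toe tip: crop (305,285)->
print("toe",hz(d,(140+320/4,180+260/4)), "arm0",hz(d0,(258,224)))
print(th(),state()['contact_force'])
E
```

```text
hub 0.08552683777126924 0.08541089396396162
blank 0.021527444694861897 0.04960092733164323
hub2 0.08449830114152124 0.08513106250029656
toe 0.0679919789322867 arm0 0.06468464040250865
(np.float64(1.2472791795086566), np.float64(0.09043397105022485)) [-0.24021572 -0.17267573  0.09992372]
```

The toe bar top is at z ≈ 0.068, so the lift is about +2 to +3 and it is on the crest, not yet dropped. I continue gently.

>>> {"fn": "jog_arm", "kwargs": {"targets": [[[0,-0.07,0],[0,0,-0.14],38],[[0,-0.14,0],[0,0,-0.28],38],[[-0.01,-0.21,0],[0,0,-0.42],38]]}}

```text
time: 15.7
tool_pos: [0.4848, -0.0165, 0.0983]
tool_rot: [-0.0, 0.199, 0.98, -0.0]
contact_force: [0.2, 0.0, -0.1]
gripper_width: 0.378
grasp_force: 0.0
```

```bash
python3 - <<'E'
from h import *
p,d=grab_frame("scene")
print(th(),state()['tool_pos'], "tool frame F",rot(state()).inv().apply(state()['contact_force']))
print("toe",[round(hz(d,(u,v)),4) for u,v in((220,245),(218,249),(222,241))],"hubring",[round(hz(d,(u,v)),4) for u,v in((228,217),(243,217))])
E
```

```text
(np.float64(1.3065032747786713), np.float64(0.0903715492455665)) [ 0.48477755 -0.01664923  0.09828732] tool frame F [-0.66243576  0.74530227 -0.38069579]
toe [np.float64(0.0227), np.float64(0.0518), np.float64(0.0223)] hubring [np.float64(0.078), np.float64(0.0734)]
```

```bash
python3 - <<'E'
from h import *
p,d=grab_frame("scene");np.save("pics/s4.npy",d);im=p[:,:,::-1];cv2.imwrite("pics/s4c.png",cv2.resize(im[180:310,140:330],None,fx=4,fy=4,interpolation=cv2.INTER_CUBIC))
print(th(),state()['contact_force'])
E
```

```text
(np.float64(1.3051320921731309), np.float64(0.09032688663067387)) [ 0.60629073  0.15376268 -0.84005733]
```

View pics/s4c.png

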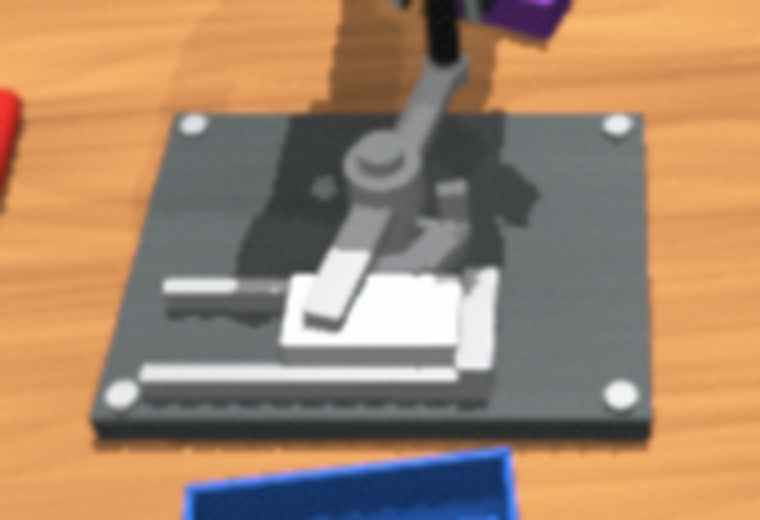

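Now the hub ring is visibly lower, with the spindle top standing proud at (381,150), and the toe at (335,290) lies on the blank. I check the heights.

```bash
python3 - <<'E'
from h import *
d=np.load("pics/s4.npy")
print("toe",[round(hz(d,(140+u/4,180+v/4)),4) for u,v in((340,280),(350,265),(335,292))],"blank",[round(hz(d,(140+u/4,180+v/4)),4) for u,v in((420,300),(410,325))],"ring",[round(hz(d,(140+u/4,180+v/4)),4) for u,v in((354,165),(381,182),(408,165))])
o=onplane("scene",[[140+340/4,180+280/4]],.062)[0];p=w2j(o);print("toe mid",p,"theta",np.arctan2(p[0]+.01,-p[1]))
E
```

```text
toe [np.float64(0.0615), np.float64(0.0606), np.float64(0.0613)] blank [np.float64(0.0498), np.float64(0.0492)] ring [np.float64(0.076), np.float64(0.0755), np.float64(0.076)]
toe mid [ 0.05404174 -0.01462356] theta 1.346301149894302
```

Toe top at 0.061 and hub at 0.076 both give a lift of about -4.5 mm, so it is locked with the toe on the blank. I centre on the grip and withdraw straight up.

>>> {"fn": "jog_arm", "kwargs": {"targets": [[[0,-0.1,0],[0,0,0],38],[[0,-0.1,-0.5],[0,0,0],38],[[0,-0.1,-1.5],[0,0,0],38],[[0,-0.1,-3],[0,0,0],38],[[0,-0.1,-4.5],[0,0,0],38],[[0,-0.1,-5],[0,0,0],38],[[0,-0.1,-5],[0,0,0],38]]}}

```text
time: 16.68
tool_pos: [0.4844, -0.0187, 0.2242]
tool_rot: [0.001, 0.2, 0.98, -0.0]
contact_force: [-0.4, -0.4, -0.7]
gripper_width: 0.381
grasp_force: 0.0
```

```bash
python3 - <<'E'
from h import *
p,d=grab_frame("scene");im=p[:,:,::-1];cv2.imwrite("pics/s5.png",cv2.resize(im[140:370,60:420],None,fx=2.2,fy=2.2,interpolation=cv2.INTER_CUBIC))
print(state()['contact_force'],state()['tool_pos'])
print("toe",[round(hz(d,(140+u/4,180+v/4)),4) for u,v in((340,280),(350,265),(335,292))],"ring",[round(hz(d,(140+u/4,180+v/4)),4) for u,v in((354,165),(381,182))])
E
```

```text
[-0.13768453 -0.14525965 -1.31344604] [ 0.48362469 -0.01855059  0.22258713]
toe [np.float64(0.0613), np.float64(0.061), np.float64(0.0613)] ring [np.float64(0.0759), np.float64(0.0753)]
```

View pics/s5.png

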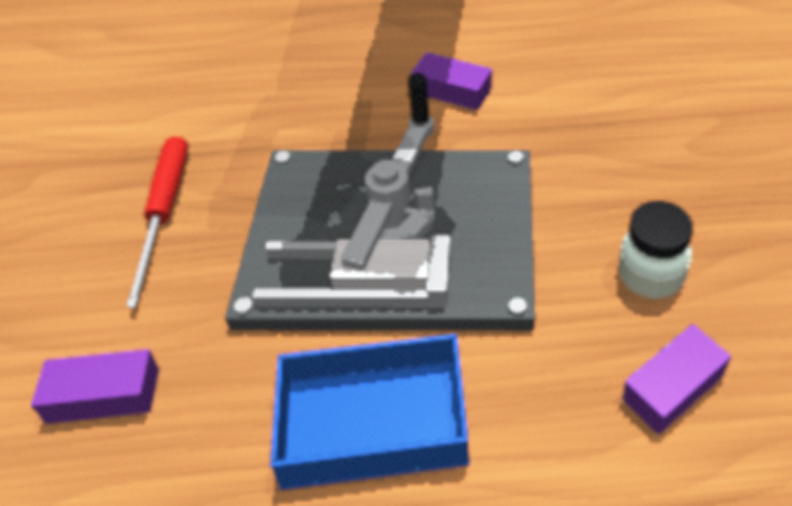

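The picture shows the toe at (365,255) on the blank, the blank against the stop at (440,262), the grip at (418,98) clear of the gripper, and the bystanders unmoved. I hand the job in.

```bash
python3 -c "
from plant import *
print(job_done())"
```

```text
the job is handed in; nothing more can be done
None
```

The job is handed in at about 17 s: the blank is home against the stop, the clamp handle is down in the notch with its toe on the blank, the gripper is clear, and measured forces stayed near 15 N or less.

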